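Lay the dipping-sauce tray

ROBOT

A 6-joint arm with a two-finger parallel gripper is mounted at the origin on the work surface. World frame = base frame: x ahead of the robot, y to its left, z up, the work surface at z = 0. Lengths are in m, angles in rad, forces in N, time in s.
With the tool pointing down it reaches from about 0.35 to 0.975 m from the base axis. Payload 7.1 kg.
Tool frame: the origin (TCP) lies between the finger pads; the fingertips stand 14 mm ahead of it and the grasp point (between the pads) lies 5 mm behind it; z points along the fingers, y is the line along which they close (so a half turn about z gives the same grasp; the last joint's range is limited). The gripper opens to 88 mm and grips with 3 to 60 N. Pads are 20 mm wide; open, the fingers measure 115 mm over their backs; the gripper's body (75 mm by 178 mm) begins 61 mm behind the grasp point.
Start: joints at [-1.367, 0.423, 1.63, -0, 1.089, -0.019], TCP at [0.138, -0.61, 0.237] pointing down, gripper open.
Joint ranges: [-3, 3], [-0.9, 2.11], [0.09, 2.58], [-1.31, 4.45], [0.11, 2.69], [-2.54, 2.54]. Speed limits (rad/s): [2.39, 2.39, 3.01, 3.14, 3.14, 3.14].

INTERFACE

Orientations are given as a 3x3 rotation matrix whose columns are the frame's x, y, z axes.
In Python, from workcell import robot gives the robot as it stands.
- The arm moves only by the tool jog_arm, never from a script. Its argument "commands" is a list of rows, each a list of 7 numbers: the shift along the tool's x, y, z in cm, then the turn, a rotation vector about the tool's x, y, z in degrees, then the finger opening in cm, from 0 to 8.78. In form: [[x, y, z, rx, ry, rz, grip], ...]. A call has 1 to 12 rows; each row is the pose to reach, as a shift and turn from the pose commanded when the call began, along the tool's axes at that moment; what a row does not reach only later rows make up. A row lasts 1/10 s, in which the tool goes at most 50 mm and 8.59 degrees, less where a joint would pass 70% of its speed; a pose out of reach is approached as far as the arm can. A call with a gripper value outside its range is refused whole. The fingers move at their own pace and stop on an object; "newtons" is the grip in N (left out, the last holds). Time passes only in rows, so rows that repeat a pose let the fingers close. It gives the time, the measured TCP pose, the force, the opening and the grip force at its end, in the units of the state.
- robot.get_obs(): the state, without advancing time (a new reading comes with each control period).
- robot.capture(name): name is "scene" or "top" or "wrist"; returns a dict with "color" (480x640x3 uint8, blue, green, red), "K" (3x3 intrinsics, pixels), "D" ([k1, k2, p1, p2, k3] as OpenCV has them; the pictures are not rectified), "R" (3x3) and "t" (3): a world point X has camera coordinates R X + t. Camera axes: x right, y down, z forward; pixel columns grow to the right and rows downward; lengths in m; the calibration is good to about 2 mm. A picture is of the moment at which its call begins. There is no depth.
- robot.close_job(): hands the job in; it is judged then, once.
The state is a dict: "time_s": time; "joint_positions": joint angles; "joint_velocities": joint speeds; "effort": joint torques, N m; "ee_pos": TCP position; "orientation": TCP orientation; "contact_force": force on the tool from outside, world axes, zero at the start; "ft_torque": the same for the moment, N m; "grip_width": opening from 0.0 (shut) to 1.0 (fully open); "gripper_force": force on a finger pad.
Only numpy, scipy, OpenCV 4.12 (cv2) and the standard library are available. Lean on these libraries where they do the work, as an engineer would, in place of code of your own. Each camera call takes 0.05 s, during which the arm holds its last target. There are 200 camera calls.

TASK

Lay the bamboo sauce tray: take the two nested cups apart, stand each of the three handleless cups upright in the round well of its own size, and cover the largest cup with the small bamboo lid. Leave the teacup with the handle and the broad pot lid where they are, and set the things down rather than dropping them.

Things in the scene. Friction and masses are not known exactly. Their poses are not given: they have to be found in the camera images.
- cup_large_center (a point): centre of the large handleless white ceramic cup, on its axis and half-way up; the cup is 66 mm across outside and 42 mm tall, wall 4 mm, floor 5 mm thick. Its foot is 48 mm across for the lowest 10 mm, flares out up to 22 mm and is straight-sided from there to the rim. z is the cup's axis, up. At the start the medium cup stands inside it on its floor.
- cup_medium_center (a point): centre of the medium handleless white ceramic cup, on its axis and half-way up; the cup is 52 mm across outside and 62 mm tall, wall 4 mm, floor 5 mm thick. Its foot is 36 mm across for the lowest 10 mm, flares out up to 22 mm and is straight-sided from there to the rim. z is the cup's axis, up. At the start it stands nested inside the large cup, its rim 25 mm above the large cup's rim.
- cup_small_center (a point): centre of the small handleless white ceramic cup, on its axis and half-way up; the cup is 40 mm across outside and 44 mm tall, wall 4 mm, floor 5 mm thick. Its foot is 26 mm across for the lowest 10 mm, flares out up to 22 mm and is straight-sided from there to the rim. z is the cup's axis, up. It stands alone on the counter.
- lid_small_center (a point): centre of the small bamboo lid, half-way up its 36 mm height (18 mm above its underside): from below a plug 42 mm across and 6 mm deep, a disc 78 mm across and 8 mm thick, and a round knob 22 mm across and 22 mm tall on top. It lies knob up on the counter on its plug. It covers the large cup: the plug drops inside the mouth (58 mm) and the disc rests on the rim, which leaves this point 12 mm above the rim. z up.
- lid_broad_center (a point): look-alike that stays: centre of the broad bamboo lid of a pot, half-way up its 36 mm height; disc 110 mm across, knob 26 mm across, knob up on the counter
- teacup_center (a point): look-alike that stays: centre, half-way up, of a white ceramic teacup with a side handle (handle towards its own +y), 66 mm across, 48 mm tall, on the counter
- well_large: large round bamboo well on the tray, fixed: a low collar 66 mm inside and 76 mm outside, 12 mm tall, with a 4 mm floor. Origin at the centre of its underside, which is 10 mm above the counter; so a cup's foot stands 4 mm above this origin. z up. It takes the large cup.
- well_medium: medium round bamboo well on the tray, fixed: a low collar 52 mm inside and 62 mm outside, 12 mm tall, with a 4 mm floor. Origin at the centre of its underside, which is 10 mm above the counter; so a cup's foot stands 4 mm above this origin. z up. It takes the medium cup.
- well_small: small round bamboo well on the tray, fixed: a low collar 40 mm inside and 50 mm outside, 12 mm tall, with a 4 mm floor. Origin at the centre of its underside, which is 10 mm above the counter; so a cup's foot stands 4 mm above this origin. z up. It takes the small cup.
- tray: bamboo serving tray, fixed to the counter: a board 104 mm (its x) by 300 mm (its y), 10 mm thick, with a thin strip to 15 mm height along both long edges; origin at the centre of its underside. The three wells stand in one row along its y, 95 mm apart, in any order.
Things that resemble listed ones, but are neither listed nor needed, are in the scene too. What is shaped like the part that bears cup_large_center but orange is not meant. Leave any green look-alike of the part that bears cup_small_center alone.

How it is judged:
By the outcome, as a careful person would: the job done as asked, in the order asked, and still so for the second after the job is handed in, with the robot touching nothing.
It also fails if it takes over 96 s, if anything falls off the work surface, if the arm or the gripper's body presses on something with over 40 N, if the wrist force passes 120 N, or if a joint passes its speed limit or range.

## Working session

There is one attempt and no reset: what is moved stays moved. The work goes in short steps, Python scripts to look and compute and a tool call to move; the robot and the scene stay as the last step left them, time stands still between calls to the robot, and variables do not carry over. Pictures are saved under pics/ and viewed, at most 14 in all, crops included, and the job is handed in when it is done.

Besides the shell and the picture viewer there is one more tool, called after ">>>" by a JSON object that holds its "fn" and its "kwargs". jog_arm: Moves the arm, as the interface text tells. Its arguments: {"type":"object","properties":{"commands":{"type":"array","items":{"type":"array","items":{"type":"number"}}},"newtons":{"type":"number"}},"required":["commands"]}

```bash
mkdir -p pics; ls; cat > h.py <<'E'
import numpy as np, cv2
from workcell import robot
def snap(name,fn=None):
    c=robot.capture(name)
    if fn: cv2.imwrite('pics/'+fn,c['color'])
    return c
def ray(c,uv):
    p=cv2.undistortPoints(np.array([[uv]],float),np.array(c['K']),np.array(c['D']))[0,0]
    R=np.array(c['R']);t=np.array(c['t'])
    return -R.T@t, R.T@np.array([p[0],p[1],1.])
def onplane(c,uv,z):
    o,d=ray(c,uv); return o+d*(z-o[2])/d[2]
def proj(c,X):
    return cv2.projectPoints(np.array(X,float).reshape(-1,3),cv2.Rodrigues(np.array(c['R']))[0],np.array(c['t']),np.array(c['K']),np.array(c['D']))[0][:,0]
def ellipse(mask):
    k=cv2.findContours(mask,cv2.RETR_EXTERNAL,cv2.CHAIN_APPROX_NONE)[0]
    return max(k,key=cv2.contourArea)
E
python3 - <<'E'
from h import *
import pickle
for n in ['scene','top']:
    c=snap(n,n+'0.png'); pickle.dump(c,open(n+'0.pkl','wb'))
    print(n,-np.array(c['R']).T@np.array(c['t']),np.array(c['K'])[0,0])
print(robot.get_obs())
E
```

```text
pics
scene [ 1.32616704 -0.38243229  0.67249255] 464.1542440343147
top [0.37084381 0.00957659 1.06741145] 519.5874544246268
{'time_s': 0.1, 'joint_positions': array([-1.36700735e+00,  4.23778533e-01,  1.63057047e+00, -9.42258461e-06,
        1.08857387e+00, -1.89970780e-02]), 'joint_velocities': array([-1.13907577e-03, -2.00597174e-03, -2.39212764e-03, -1.88937284e-04,
       -2.75939391e-06, -8.19291087e-04]), 'effort': array([-2.25538038e-04, -5.45610452e+01, -2.74325663e+01,  6.45580678e-02,
        1.88889646e-02, -3.37231802e-05]), 'ee_pos': array([ 0.13802462, -0.60910218,  0.23598753]), 'orientation': array([[ 9.75284698e-01,  2.20951760e-01, -2.77385402e-04],
       [ 2.20951933e-01, -9.75283831e-01,  1.30099596e-03],
       [ 1.69278498e-05, -1.33013030e-03, -9.99999115e-01]]), 'contact_force': array([ 0.4354876 , -0.06656391,  0.8684634 ]), 'ft_torque': array([ 0.01118001, -0.01542595,  0.03617776]), 'gripper_force': 0.0, 'grip_width': 0.9959035395096045}
```

View pics/top0.png

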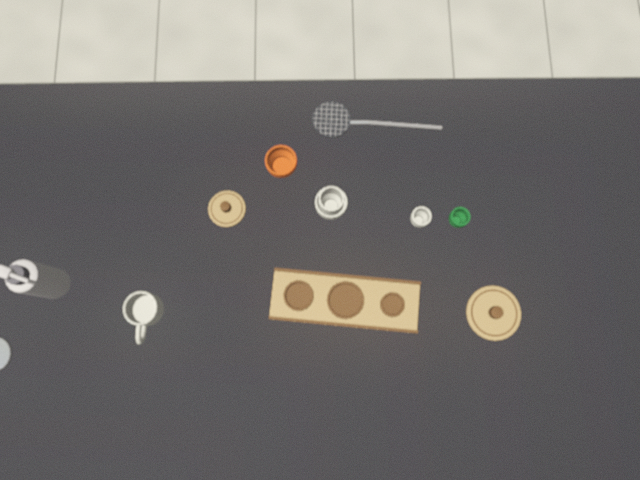

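View pics/scene0.png

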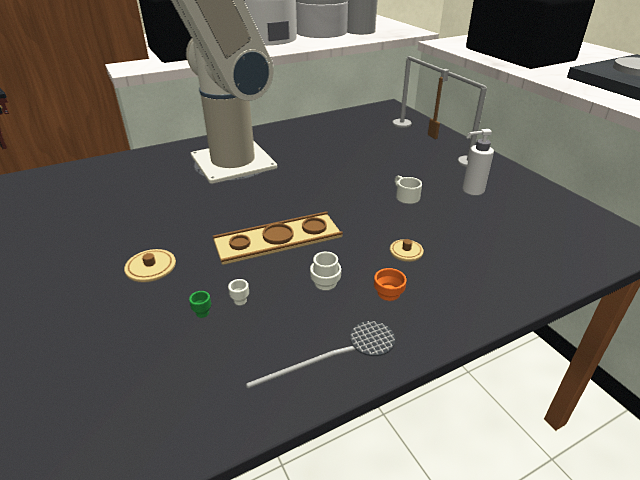

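The top view (up = +x, left = +y) shows the nested cups at (331,202), small white cup (421,216), green one (460,216), orange one (281,160) and small lid (226,208). The wells are medium (298,295), large (345,300) and small (392,304), with the broad lid at (494,313) and the teacup at (143,308). The scene view agrees.

```bash
python3 - <<'E'
from h import *
import pickle
c=pickle.load(open('top0.pkl','rb')); s=pickle.load(open('scene0.pkl','rb'))
im=c['color']; hsv=cv2.cvtColor(im,cv2.COLOR_BGR2HSV)
def comp(mask,uv,r):
    m=np.zeros_like(mask); cv2.circle(m,uv,r,255,-1); m&=mask
    return ellipse(m)
def show(n,k,zs):
    e=cv2.fitEllipse(cv2.convexHull(k))
    for z in zs:
        p=onplane(c,e[0],z)
        d=[np.linalg.norm(onplane(c,(e[0][0]+a,e[0][1]+b),z)-p) for a,b in((e[1][0]/2,0),(e[1][1]/2,0))]
        print(n,z,p.round(4),'px',np.round(e[0],1),'diam mm',np.round(np.array(d)*2000,1),'scene px',proj(s,p).round(0))
white=((hsv[...,1]<70)&(hsv[...,2]>95)).astype(np.uint8)*255
lid=((hsv[...,1]>60)&(hsv[...,2]>110)).astype(np.uint8)*255
show('nest',comp(white,(331,202),26),[.042,.067])
show('small',comp(white,(421,216),18),[.044])
show('lid',comp(lid,(226,208),28),[.014])
show('broad',comp(lid,(494,313),36),[.014])
brown=((hsv[...,2]<150)&(hsv[...,2]>60)&(hsv[...,1]>90)).astype(np.uint8)*255
for n,uv,r in(('wm',(298,295),20),('wl',(345,300),23),('ws',(392,304),18)): show(n,comp(brown,uv,r),[.022,.014])
tm=comp(lid|brown,(345,300),100)
r=cv2.minAreaRect(tm);b=cv2.boxPoints(r)
print('tray',[onplane(c,x,.012).round(4) for x in b],onplane(c,r[0],.012))
f=[cv2.resize(im[y-50:y+50,x-60:x+60],None,fx=4,fy=4,interpolation=2) for x,y in((331,202),(421,216),(226,208))]
f=[cv2.resize(im[150:340,190:450],(780,570),interpolation=2)]
cv2.imwrite('pics/crop1.png',f[0])
E
```

```text
nest 0.042 [ 0.6532 -0.0154  0.042 ] px [330.2 202.2] diam mm [73.5 77.6] scene px [[326. 267.]]
nest 0.067 [ 0.6463 -0.0148  0.067 ] px [330.2 202.2] diam mm [71.7 75.7] scene px [[325. 256.]]
small 0.044 [ 0.6206 -0.1983  0.044 ] px [420.5 216.3] diam mm [45.8 49.8] scene px [[239. 284.]]
lid 0.014 [0.6507 0.2011 0.014 ] px [226.4 208.3] diam mm [77.4 80.5] scene px [[406. 248.]]
broad 0.014 [ 0.4258 -0.3413  0.014 ] px [493.2 312.7] diam mm [110.4 116.7] scene px [[150. 263.]]
wm 0.022 [0.4687 0.0583 0.022 ] px [295.  294.1] diam mm [40.3 50. ] scene px [[317. 223.]]
wm 0.014 [0.4695 0.0586 0.014 ] px [295.  294.1] diam mm [40.6 50.3] scene px [[317. 226.]]
wl 0.022 [ 0.4652 -0.0258  0.022 ] px [336.8 295.2] diam mm [30.3 49.6] scene px [[285. 231.]]
wl 0.014 [ 0.466 -0.026  0.014] px [336.8 295.2] diam mm [30.6 49.9] scene px [[286. 234.]]
ws 0.022 [ 0.4621 -0.1266  0.022 ] px [387. 296.] diam mm [ 4.5 14.9] scene px [[246. 242.]]
ws 0.014 [ 0.4628 -0.1277  0.014 ] px [387. 296.] diam mm [ 4.5 15. ] scene px [[246. 245.]]
tray [array([0.4193, 0.1138, 0.012 ]), array([0.527 , 0.1042, 0.012 ]), array([ 0.4934, -0.2023,  0.012 ]), array([ 0.3866, -0.1867,  0.012 ])] [ 0.45606932 -0.04281025  0.012     ]
```

View pics/crop1.png

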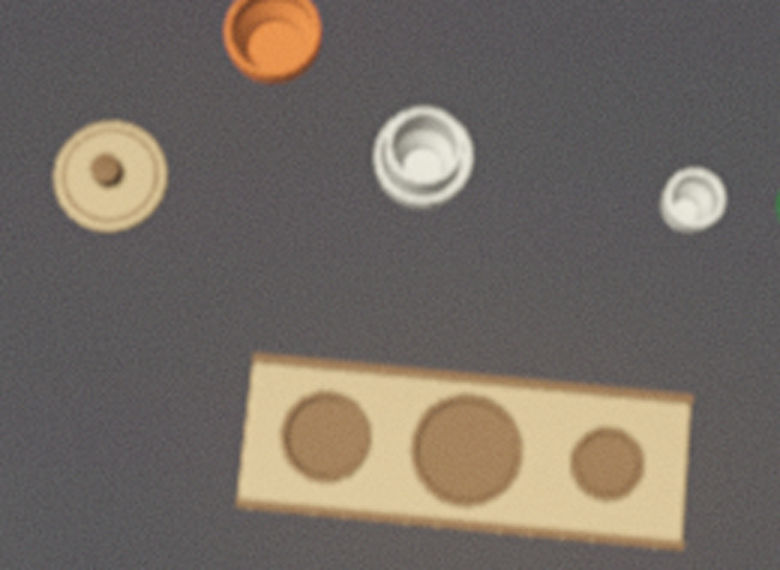

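The crop shows all items clearly; the wells are dark discs on the tray. Next I move over the area with the fingers turned to close along world x, then measure more closely with the wrist camera.

>>> {"fn": "jog_arm", "kwargs": {"commands": [[54.4,-50.2,-6.4,0,0,-77.2,8.7],[54.4,-50.2,-6.4,0,0,-77.2,8.7],[54.4,-50.2,-6.4,0,0,-77.2,8.7],[54.4,-50.2,-6.4,0,0,-77.2,8.7],[54.4,-50.2,-6.4,0,0,-77.2,8.7],[54.4,-50.2,-6.4,0,0,-77.2,8.7],[54.4,-50.2,-6.4,0,0,-77.2,8.7],[54.4,-50.2,-6.4,0,0,-77.2,8.7],[54.4,-50.2,-6.4,0,0,-77.2,8.7],[54.4,-50.2,-6.4,0,0,-77.2,8.7],[54.4,-50.2,-6.4,0,0,-77.2,8.7],[54.4,-50.2,-6.4,0,0,-77.2,8.7]]}}

```text
time_s: 1.3
ee_pos: [0.4776, -0.1151, 0.2885]
orientation: [[0.0, 1.0, -0.0], [1.0, -0.0, -0.0], [-0.0, -0.0, -1.0]]
contact_force: [0.1, -1.2, 0.7]
grip_width: 0.988
gripper_force: 0.0
```

```bash
python3 - <<'E'
from h import *
import pickle
c=snap('wrist','wrist0.png'); pickle.dump(c,open('w0.pkl','wb'))
print(-np.array(c['R']).T@np.array(c['t']),np.array(c['R']).round(2),c['K'][0][0])
print(robot.get_obs()['ee_pos'])
E
```

```text
[ 0.47792967 -0.03005845  0.43611825] [[ 1.    0.    0.  ]
 [ 0.   -0.95  0.31]
 [ 0.   -0.31 -0.95]] 359.6511348853838
[ 0.48161443 -0.11032385  0.28940788]
```

View pics/wrist0.png

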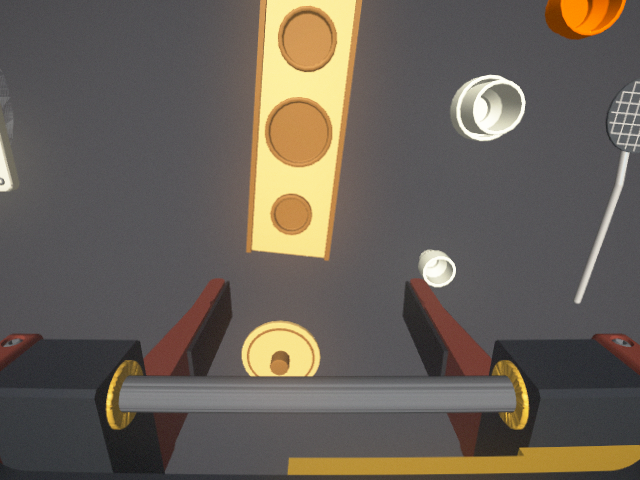

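The wrist view (right = +x, up = +y) shows the wells at (307,39), (299,132) and (291,214), the nested cups at (488,107) and the small cup at (437,268). I measure from this view.

```bash
cat >> h.py <<'E'
def comp(mask,uv,r):
    m=np.zeros_like(mask); cv2.circle(m,uv,r,255,-1); m&=mask
    return ellipse(m)
def circ(c,k,z):
    "fit circle in plane z to contour points"
    P=np.array([onplane(c,p,z)[:2] for p in cv2.convexHull(k)[:,0].astype(float)])
    k2=cv2.convexHull((P*1e5).astype(np.int32))
    m,r=cv2.minEnclosingCircle((P*1000).astype(np.float32))
    A=np.c_[2*P,np.ones(len(P))]; s=np.linalg.lstsq(A,(P**2).sum(1),rcond=None)[0]
    return s[:2].round(4), round(2000*np.sqrt(s[2]+s[:2]@s[:2]),1)
E
python3 - <<'E'
from h import *
import pickle
c=pickle.load(open('w0.pkl','rb')); im=c['color']; hsv=cv2.cvtColor(im,cv2.COLOR_BGR2HSV)
for u in((299,132),(278,132),(270,120),(345,132),(307,39),(290,230)): print(u,hsv[u[1],u[0]])
row=hsv[132,255:345]; print(row[:,2])
brown=((hsv[...,2]<225)&(hsv[...,1]>110)).astype(np.uint8)*255
for n,uv,r in(('wm',(307,39),33),('wl',(299,132),36),('ws',(291,214),24)):
    k=comp(brown,uv,r); print(n,circ(c,k,.022),circ(c,k,.014))
white=((hsv[...,1]<70)&(hsv[...,2]>115)).astype(np.uint8)*255
cv2.imwrite('pics/m.png',np.hstack([im[60:300,380:560],cv2.cvtColor(white[60:300,380:560],8)]))
# rim by edge: scene crop for zoom
cv2.imwrite('pics/z.png',np.hstack([cv2.resize(im[65:150,440:535],None,fx=5,fy=5,interpolation=2)[:425],cv2.resize(im[235:300,405:465],None,fx=5,fy=5,interpolation=2)[:325].repeat(1,0) if 0 else cv2.resize(im[230:315,405:465],None,fx=5,fy=5,interpolation=2)]))
for n,uv,r,zs in(('nest',(488,107),45,(.02,.042,.067)),('small',(437,268),28,(.022,.044))):
    k=comp(white,uv,r); print(n,k.min(0),k.max(0),[circ(c,k,z) for z in zs])
# predicted
for z,x,y in((.067,.6463,-.0148),(.044,.6206,-.1983)): print(proj(c,[x,y,z]))
E
```

```text
(299, 132) [ 16 157 205]
(278, 132) [ 16 156 200]
(270, 120) [ 16 161 166]
(345, 132) [ 14 113 151]
(307, 39) [ 16 149 211]
(290, 230) [ 15 153 163]
[194 194 174 201 252 252 252 252 252 245 205 197 191 166 125 162 195 198
 197 198 199 199 201 200 199 201 201 199 200 201 201 201 201 203 201 200
 202 199 204 202 201 198 202 200 205 203 199 201 202 201 202 201 200 203
 201 203 203 204 202 201 205 202 203 203 200 199 202 202 202 201 201 197
 162 163 199 196 181 236 252 252 252 252 252 252 233 193 196 195 198 192]
wm (array([0.4676, 0.0513]), np.float64(61.3)) (array([0.4674, 0.0529]), np.float64(62.5))
wl (array([ 0.4572, -0.042 ]), np.float64(74.6)) (array([ 0.4568, -0.0423]), np.float64(76.1))
ws (array([ 0.4472, -0.1351]), np.float64(49.7)) (array([ 0.4466, -0.1371]), np.float64(50.7))
nest [[450  74]] [[525 141]] [(array([ 0.6655, -0.0153]), np.float64(76.4)), (array([ 0.6555, -0.0161]), np.float64(72.4)), (array([ 0.6443, -0.017 ]), np.float64(67.8))]
small [[418 249]] [[455 287]] [(array([ 0.6261, -0.2045]), np.float64(51.4)), (array([ 0.6183, -0.1952]), np.float64(48.7))]
[[489.9543307  105.92605645]]
[[437.17866246 270.76363445]]
```

View pics/z.png

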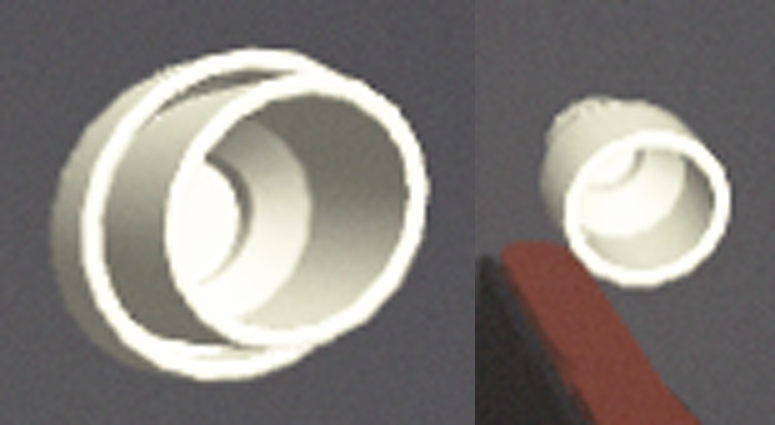

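The zoom shows the medium rim centred at about (499,107) and the small rim at about (439.6,271.6).

```bash
python3 - <<'E'
from h import *
import pickle
c=pickle.load(open('w0.pkl','rb'))
f=lambda x,y,ox,oy:(ox+x/5,oy+y/5)
for n,z,ox,oy,P in (('med',.067,440,65,[(165,245),(428,190),(335,70),(265,348),(210,318),(395,310)]),
  ('large',.042,440,65,[(82,220),(250,47),(215,380),(120,120),(120,335)]),
  ('small',.044,405-95,230,[(567,200),(730,205),(648,130),(645,287)])):
    k=np.array([[f(x,y,ox,oy)] for x,y in P],np.float32); print(n,circ(c,k,z))
o=robot.get_obs(); print(o['ee_pos'],o['time_s'])
E
```

```text
med (array([ 0.6569, -0.0165]), np.float64(52.1))
large (array([ 0.6558, -0.0162]), np.float64(65.8))
small (array([ 0.6235, -0.1998]), np.float64(39.9))
[ 0.48161443 -0.11032385  0.28940788] 1.35
```

>>> {"fn": "jog_arm", "kwargs": {"commands": [[9.4,17.5,16,0,0,0,8.7],[9.4,17.5,16,0,0,0,8.7],[9.4,17.5,16,0,0,0,8.7],[9.4,17.5,16,0,0,0,8.7],[9.4,17.5,16,0,0,0,8.7],[9.4,17.5,16,0,0,0,8.7],[9.4,17.5,16,0,0,0,8.7],[9.4,17.5,16,0,0,0,8.7]], "newtons": 15}}

```text
time_s: 2.15
ee_pos: [0.6514, -0.0237, 0.1291]
orientation: [[0.001, 1.0, -0.0], [1.0, -0.001, -0.0], [-0.0, -0.0, -1.0]]
contact_force: [0.2, -0.2, -0.4]
grip_width: 0.988
gripper_force: 0.0
```

>>> {"fn": "jog_arm", "kwargs": {"commands": [[0,0,0,0,0,0,8.7],[0,0,0,0,0,0,8.7]]}}

```text
time_s: 2.35
ee_pos: [0.652, -0.024, 0.1302]
orientation: [[0.002, 1.0, 0.002], [1.0, -0.002, -0.0], [-0.0, 0.002, -1.0]]
contact_force: [-0.3, -0.4, 0.0]
grip_width: 0.988
gripper_force: 0.0
```

>>> {"fn": "jog_arm", "kwargs": {"commands": [[0.8,0.5,0,0,0,0,8.7],[0.8,0.5,2,0,0,0,8.7],[0.8,0.5,4.5,0,0,0,8.7],[0.8,0.5,6.5,0,0,0,8.7],[0.8,0.5,7.2,0,0,0,8.7],[0.8,0.5,7.2,0,0,0,8.7],[0.8,0.5,7.2,0,0,0,4.6],[0.8,0.5,7.2,0,0,0,4.6],[0.8,0.5,7.2,0,0,0,4.6],[0.8,0.5,7.2,0,0,0,4.6],[0.8,0.5,7.2,0,0,0,4.6],[0.8,0.5,7.2,0,0,0,4.6]]}}

```text
time_s: 3.55
ee_pos: [0.6572, -0.0152, 0.0568]
orientation: [[0.001, 1.0, 0.0], [1.0, -0.001, -0.0], [-0.0, 0.0, -1.0]]
contact_force: [-2.6, -0.6, 3.7]
grip_width: 0.577
gripper_force: 15.0
```

>>> {"fn": "jog_arm", "kwargs": {"commands": [[0,0,-1,0,0,0,4.6],[0,0,-2.5,0,0,0,4.6],[0,0,-4.5,0,0,0,4.6],[0,0,-7,0,0,0,4.6],[0,0,-10,0,0,0,4.6],[0,0,-12,0,0,0,4.6],[0,0,-12,0,0,0,4.6],[0,0,-12,0,0,0,4.6]], "newtons": 20}}

```text
time_s: 4.35
ee_pos: [0.6571, -0.0152, 0.177]
orientation: [[0.001, 1.0, 0.001], [1.0, -0.001, -0.0], [-0.0, 0.001, -1.0]]
contact_force: [0.6, -1.0, -1.5]
grip_width: 0.574
gripper_force: 20.0
```

```bash
python3 - <<'E'
from h import *
c=snap('wrist'); s=snap('scene')
cv2.imwrite('pics/a.png',np.hstack([cv2.resize(c['color'],(400,300)),cv2.resize(s['color'][150:350,180:446],(400,300))]))
print(robot.get_obs()['ee_pos'])
E
```

```text
[ 0.65618632 -0.01516122  0.17526673]
```

View pics/a.png

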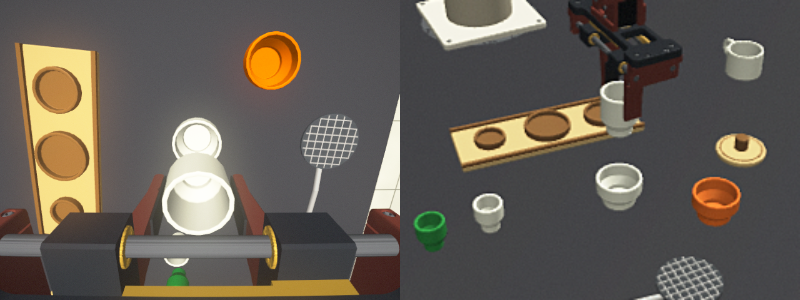

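The medium cup is held level and the large cup stayed upright on the counter. Next, carry it to the medium well.

>>> {"fn": "jog_arm", "kwargs": {"commands": [[6.8,-18.9,0,0,0,0,4.6],[6.8,-18.9,0,0,0,0,4.6],[6.8,-18.9,0,0,0,0,4.6],[6.8,-18.9,0,0,0,0,4.6],[6.8,-18.9,3,0,0,0,4.6],[6.8,-18.9,6,0,0,0,4.6],[6.8,-18.9,7.5,0,0,0,4.6],[6.8,-18.9,7.5,0,0,0,4.6],[6.8,-18.9,7.5,0,0,0,4.6]]}}

```text
time_s: 5.35
ee_pos: [0.4676, 0.0529, 0.1008]
orientation: [[0.001, 1.0, -0.002], [1.0, -0.001, -0.0], [-0.0, -0.002, -1.0]]
contact_force: [0.6, 1.2, -1.1]
grip_width: 0.573
gripper_force: 20.0
```

>>> {"fn": "jog_arm", "kwargs": {"commands": [[0,0,1.5,0,0,0,4.6],[0,0,2.5,0,0,0,4.6],[0,0,3,0,0,0,4.6],[0,0,3.3,0,0,0,4.6],[0,0,3.4,0,0,0,4.6],[0,0,3.4,0,0,0,4.6]]}}

```text
time_s: 5.95
ee_pos: [0.4682, 0.0529, 0.0675]
orientation: [[0.001, 1.0, 0.0], [1.0, -0.001, 0.0], [0.0, 0.0, -1.0]]
contact_force: [-0.7, -0.0, -1.4]
grip_width: 0.575
gripper_force: 20.0
```

>>> {"fn": "jog_arm", "kwargs": {"commands": [[0,0,0.1,0,0,0,4.6],[0,0,0.15,0,0,0,4.6],[0,0,0.15,0,0,0,4.6]]}}

```text
time_s: 6.25
ee_pos: [0.4681, 0.0529, 0.0659]
orientation: [[0.001, 1.0, 0.0], [1.0, -0.001, 0.0], [0.0, 0.0, -1.0]]
contact_force: [1.0, -0.6, -1.0]
grip_width: 0.576
gripper_force: 20.0
```

>>> {"fn": "jog_arm", "kwargs": {"commands": [[0,0,0.1,0,0,0,4.6],[0,0,0.15,0,0,0,4.6],[0,0,0.15,0,0,0,4.6]]}}

```text
time_s: 6.55
ee_pos: [0.4682, 0.053, 0.0655]
orientation: [[0.001, 1.0, 0.0], [1.0, -0.001, 0.0], [0.0, 0.0, -1.0]]
contact_force: [-4.8, -0.1, 16.0]
grip_width: 0.574
gripper_force: 20.0
```

Contact; open gently, rise, and go over the large cup.

>>> {"fn": "jog_arm", "kwargs": {"commands": [[0,0,-0.05,0,0,0,4.6],[0,0,-0.05,0,0,0,6.2],[0,0,-0.05,0,0,0,7],[0,0,-0.05,0,0,0,7.5],[0,0,-2,0,0,0,8],[0,0,-5,0,0,0,8.7],[0,0,-9,0,0,0,8.7],[0,0,-11,0,0,0,8.7],[-6.8,18.9,-11,0,0,0,8.7],[-6.8,18.9,-11,0,0,0,8.7],[-6.8,18.9,-11,0,0,0,8.7],[-6.8,18.9,-11,0,0,0,8.7]]}}

```text
time_s: 7.75
ee_pos: [0.6579, -0.0157, 0.1743]
orientation: [[0.001, 1.0, 0.0], [1.0, -0.001, 0.0], [0.0, 0.0, -1.0]]
contact_force: [0.7, -0.5, 0.7]
grip_width: 0.994
gripper_force: 0.0
```

>>> {"fn": "jog_arm", "kwargs": {"commands": [[0,0,0,0,0,0,8.7],[0,0,0,0,0,0,8.7],[0,0,0,0,0,0,8.7]]}}

```text
time_s: 8.05
ee_pos: [0.6546, -0.0145, 0.1736]
orientation: [[0.0, 1.0, -0.002], [1.0, -0.0, 0.0], [0.0, -0.002, -1.0]]
contact_force: [-1.0, 0.2, 0.3]
grip_width: 0.989
gripper_force: 0.0
```

```bash
python3 - <<'E'
from h import *
c=snap('wrist'); im=c['color']; hsv=cv2.cvtColor(im,cv2.COLOR_BGR2HSV)
w=((hsv[...,1]<70)&(hsv[...,2]>115)).astype(np.uint8)*255
x0=proj(c,[.656,-.016,.042])[0]; print(x0, proj(c,[.468,.052,.076]))
k=comp(w,tuple(int(v) for v in x0),70); print(circ(c,k,.042))
y,x=int(x0[1]),int(x0[0])
a=cv2.resize(im[max(0,y-70):y+70,x-70:x+70],(400,400))
s=snap('scene')['color'][150:350,180:380]
cv2.imwrite('pics/b.png',np.hstack([cv2.resize(im,(400,400)),cv2.resize(s,(400,400))]))
cv2.imwrite('pics/b2.png',a)
print(robot.get_obs()['ee_pos'])
E
```

```text
[318.53617969 232.96586291] [[ 41.19842337 151.45766206]]
(array([ 0.6562, -0.0152]), np.float64(68.6))
[ 0.65480274 -0.01430589  0.17425649]
```

View pics/b.png

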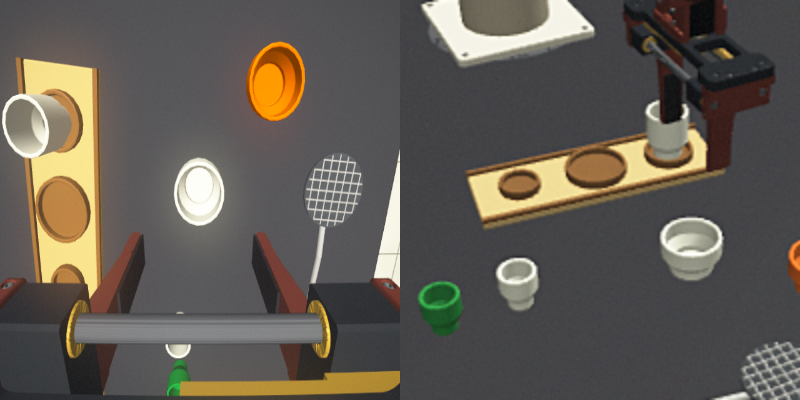

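The medium cup stands in its well, and the large cup is at (0.656, -0.0155) as expected. Next, grasp the large cup.

>>> {"fn": "jog_arm", "kwargs": {"commands": [[-0.1,0.1,4,0,0,0,8.7],[-0.1,0.1,8,0,0,0,8.7],[-0.1,0.1,12,0,0,0,8.7],[-0.1,0.1,14.2,0,0,0,8.7],[-0.1,0.1,14.8,0,0,0,8.7],[-0.1,0.1,14.8,0,0,0,8.7],[-0.1,0.1,14.8,0,0,0,6.0],[-0.1,0.1,14.8,0,0,0,6.0],[-0.1,0.1,14.8,0,0,0,6.0],[-0.1,0.1,14.8,0,0,0,6.0],[-0.1,0.1,14.8,0,0,0,6.0]]}}

```text
time_s: 9.25
ee_pos: [0.6579, -0.0159, 0.0279]
orientation: [[0.001, 1.0, 0.002], [1.0, -0.001, -0.0], [-0.0, 0.002, -1.0]]
contact_force: [-2.3, 1.0, 6.6]
grip_width: 0.735
gripper_force: 20.0
```

>>> {"fn": "jog_arm", "kwargs": {"commands": [[0,0,-1,0,0,0,6],[0,0,-3,0,0,0,6],[0,0,-6,0,0,0,6],[0,0,-9,0,0,0,6],[0,0,-10,0,0,0,6],[0,0,-10,0,0,0,6],[0,0,-10,0,0,0,6]]}}

```text
time_s: 9.95
ee_pos: [0.6566, -0.0159, 0.1255]
orientation: [[0.001, 1.0, -0.001], [1.0, -0.001, 0.0], [0.0, -0.001, -1.0]]
contact_force: [0.1, -0.3, -2.6]
grip_width: 0.73
gripper_force: 20.0
```

>>> {"fn": "jog_arm", "kwargs": {"commands": [[-2.6,-19.9,0,0,0,0,6],[-2.6,-19.9,0,0,0,0,6],[-2.6,-19.9,0,0,0,0,6],[-2.6,-19.9,0,0,0,0,6],[-2.6,-19.9,2,0,0,0,6],[-2.6,-19.9,4.5,0,0,0,6],[-2.6,-19.9,5,0,0,0,6],[-2.6,-19.9,5,0,0,0,6],[-2.6,-19.9,5,0,0,0,6]]}}

```text
time_s: 10.85
ee_pos: [0.4584, -0.0417, 0.0763]
orientation: [[0.0, 1.0, -0.001], [1.0, -0.0, 0.0], [0.0, -0.001, -1.0]]
contact_force: [0.0, 0.6, -1.1]
grip_width: 0.734
gripper_force: 20.0
```

>>> {"fn": "jog_arm", "kwargs": {"commands": [[0,-0.1,1.5,0,0,0,6],[0,-0.1,2.5,0,0,0,6],[0,-0.1,3,0,0,0,6],[0,-0.1,3.3,0,0,0,6],[0,-0.1,3.4,0,0,0,6],[0,-0.1,3.4,0,0,0,6]]}}

```text
time_s: 11.45
ee_pos: [0.4574, -0.0418, 0.0425]
orientation: [[0.001, 1.0, 0.0], [1.0, -0.001, -0.0], [-0.0, 0.0, -1.0]]
contact_force: [-0.1, -0.0, -0.6]
grip_width: 0.731
gripper_force: 20.0
```

>>> {"fn": "jog_arm", "kwargs": {"commands": [[0,0,0.1,0,0,0,6],[0,0,0.15,0,0,0,6],[0,0,0.15,0,0,0,6]]}}

```text
time_s: 11.75
ee_pos: [0.4576, -0.0418, 0.0417]
orientation: [[0.001, 1.0, 0.001], [1.0, -0.001, -0.0], [-0.0, 0.001, -1.0]]
contact_force: [-2.4, 0.6, 9.7]
grip_width: 0.729
gripper_force: 20.0
```

>>> {"fn": "jog_arm", "kwargs": {"commands": [[0,0,-0.05,0,0,0,6],[0,0,-0.05,0,0,0,7],[0,0,-0.05,0,0,0,8],[0,0,-0.05,0,0,0,8.7],[0,0,-2,0,0,0,8.7],[0,0,-5,0,0,0,8.7],[0,0,-9,0,0,0,8.7],[0,0,-13,0,0,0,8.7],[-15.8,16.6,-13,0,0,0,8.7],[-15.8,16.6,-13,0,0,0,8.7],[-15.8,16.6,-13,0,0,0,8.7],[-15.8,16.6,-13,0,0,0,8.7]]}}

```text
time_s: 12.95
ee_pos: [0.6032, -0.1812, 0.1711]
orientation: [[0.001, 1.0, 0.0], [1.0, -0.001, -0.0], [-0.0, 0.0, -1.0]]
contact_force: [0.5, -0.2, 0.4]
grip_width: 0.99
gripper_force: 0.0
```

>>> {"fn": "jog_arm", "kwargs": {"commands": [[-0.3,0,0,0,0,0,8.7],[-0.3,0,0,0,0,0,8.7],[-0.3,0,0,0,0,0,8.7]]}}

```text
time_s: 13.25
ee_pos: [0.6006, -0.1819, 0.1702]
orientation: [[0.001, 1.0, -0.002], [1.0, -0.001, 0.001], [0.001, -0.002, -1.0]]
contact_force: [0.4, 0.7, 0.5]
grip_width: 0.99
gripper_force: 0.0
```

```bash
python3 - <<'E'
from h import *
c=snap('wrist'); im=c['color']; hsv=cv2.cvtColor(im,cv2.COLOR_BGR2HSV)
w=((hsv[...,1]<70)&(hsv[...,2]>115)).astype(np.uint8)*255
x0=proj(c,[.622,-.199,.044])[0]; print(x0)
k=comp(w,tuple(int(v) for v in x0),60); print(circ(c,k,.044),k.min(0),k.max(0))
y,x=int(x0[1]),int(x0[0])
a=cv2.resize(im[y-60:y+60,x-60:x+60],(400,400))
s=snap('scene')['color'][150:350,180:380]
cv2.imwrite('pics/c.png',np.hstack([a,cv2.resize(s,(400,400))]))
print(y,x,robot.get_obs()['ee_pos'])
E
```

```text
[343.11824352 253.47155716]
(array([ 0.6221, -0.1971]), np.float64(43.9)) [[320 224]] [[369 277]]
253 343 [ 0.60084839 -0.18160682  0.17069901]
```

View pics/c.png

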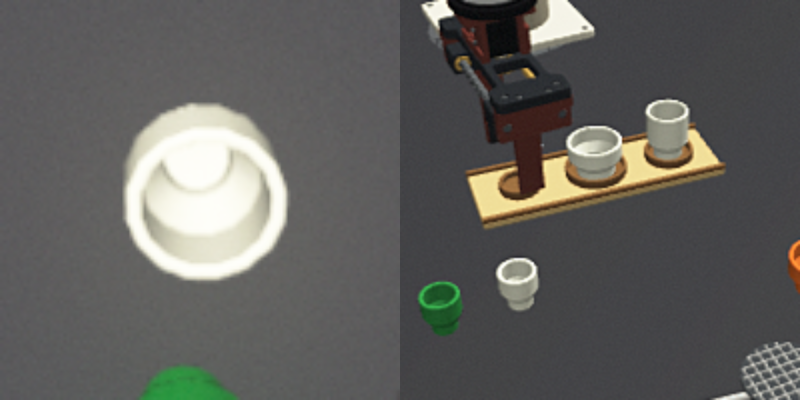

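Both cups stand in their wells. The small cup's rim centre is at about (344.7,253.9), which gives (0.6232, -0.1993). Next, grasp it.

>>> {"fn": "jog_arm", "kwargs": {"commands": [[-1.75,2.25,2,0,0,0,8.7],[-1.75,2.25,5,0,0,0,8.7],[-1.75,2.25,9,0,0,0,8.7],[-1.75,2.25,12.5,0,0,0,8.7],[-1.75,2.25,14,0,0,0,8.7],[-1.75,2.25,14.3,0,0,0,8.7],[-1.75,2.25,14.3,0,0,0,6],[-1.75,2.25,14.3,0,0,0,3.4],[-1.75,2.25,14.3,0,0,0,3.4],[-1.75,2.25,14.3,0,0,0,3.4],[-1.75,2.25,14.3,0,0,0,3.4],[-1.75,2.25,14.3,0,0,0,3.4]]}}

```text
time_s: 14.55
ee_pos: [0.6246, -0.2004, 0.0282]
orientation: [[0.001, 1.0, 0.0], [1.0, -0.001, -0.0], [-0.0, 0.0, -1.0]]
contact_force: [-0.9, -0.7, 0.0]
grip_width: 0.482
gripper_force: 0.1
```

>>> {"fn": "jog_arm", "kwargs": {"commands": [[0,0,0,0,0,0,3.4],[0,0,0,0,0,0,3.4],[0,0,-1,0,0,0,3.4],[0,0,-3,0,0,0,3.4],[0,0,-6,0,0,0,3.4],[0,0,-9,0,0,0,3.4],[0,0,-10,0,0,0,3.4],[0,0,-10,0,0,0,3.4],[0,0,-10,0,0,0,3.4]]}}

```text
time_s: 15.45
ee_pos: [0.6239, -0.2001, 0.127]
orientation: [[0.001, 1.0, -0.001], [1.0, -0.001, 0.0], [0.0, -0.001, -1.0]]
contact_force: [-0.4, -0.8, -0.7]
grip_width: 0.428
gripper_force: 20.0
```

>>> {"fn": "jog_arm", "kwargs": {"commands": [[6.4,-17.7,0,0,0,0,3.4],[6.4,-17.7,0,0,0,0,3.4],[6.4,-17.7,0,0,0,0,3.4],[6.4,-17.7,0,0,0,0,3.4],[6.4,-17.7,2,0,0,0,3.4],[6.4,-17.7,4.5,0,0,0,3.4],[6.4,-17.7,5,0,0,0,3.4],[6.4,-17.7,5,0,0,0,3.4],[6.4,-17.7,5,0,0,0,3.4]]}}

```text
time_s: 16.35
ee_pos: [0.4476, -0.1362, 0.0778]
orientation: [[0.001, 1.0, -0.001], [1.0, -0.001, 0.0], [0.0, -0.001, -1.0]]
contact_force: [-0.7, -0.2, -1.0]
grip_width: 0.435
gripper_force: 20.0
```

>>> {"fn": "jog_arm", "kwargs": {"commands": [[0,-0.05,1.5,0,0,0,3.4],[0,-0.05,2.5,0,0,0,3.4],[0,-0.05,3,0,0,0,3.4],[0,-0.05,3.3,0,0,0,3.4],[0,-0.05,3.5,0,0,0,3.4],[0,-0.05,3.5,0,0,0,3.4]]}}

```text
time_s: 16.95
ee_pos: [0.4471, -0.1362, 0.0429]
orientation: [[0.001, 1.0, -0.0], [1.0, -0.001, 0.0], [0.0, -0.0, -1.0]]
contact_force: [-0.0, 0.4, -1.1]
grip_width: 0.429
gripper_force: 20.0
```

>>> {"fn": "jog_arm", "kwargs": {"commands": [[0,0,0.1,0,0,0,3.4],[0,0,0.15,0,0,0,3.4],[0,0,0.15,0,0,0,3.4]]}}

```text
time_s: 17.25
ee_pos: [0.4473, -0.1363, 0.0419]
orientation: [[0.001, 1.0, 0.001], [1.0, -0.001, -0.0], [-0.0, 0.001, -1.0]]
contact_force: [-1.1, 0.1, 5.0]
grip_width: 0.43
gripper_force: 20.0
```

>>> {"fn": "jog_arm", "kwargs": {"commands": [[0,0,-0.05,0,0,0,4.5],[0,0,-0.05,0,0,0,6],[0,0,-0.05,0,0,0,7.5],[0,0,-0.05,0,0,0,8.7],[0,0,-2,0,0,0,8.7],[0,0,-5,0,0,0,8.7],[0,0,-9,0,0,0,8.7],[0,0,-13,0,0,0,8.7],[0,0,-16,0,0,0,8.7],[30,20,-16,0,0,0,8.7],[30,20,-16,0,0,0,8.7],[30,20,-16,0,0,0,8.7]]}}

```text
time_s: 18.45
ee_pos: [0.5312, -0.0102, 0.202]
orientation: [[0.002, 1.0, 0.001], [1.0, -0.002, -0.0], [-0.0, 0.001, -1.0]]
contact_force: [1.4, -0.4, 0.7]
grip_width: 0.989
gripper_force: 0.0
```

>>> {"fn": "jog_arm", "kwargs": {"commands": [[18,12,0,0,0,0,7],[18,12,0,0,0,0,6],[18,12,0,0,0,0,5],[18,12,0,0,0,0,5],[18,12,0,0,0,0,5],[18,12,0,0,0,0,5],[18,12,0,0,0,0,5]]}}

```text
time_s: 19.15
ee_pos: [0.6494, 0.1677, 0.2006]
orientation: [[0.0, 1.0, -0.002], [1.0, -0.0, -0.001], [-0.001, -0.002, -1.0]]
contact_force: [-0.6, 0.2, 0.4]
grip_width: 0.571
gripper_force: 0.0
```

```bash
python3 - <<'E'
from h import *
c=snap('wrist'); im=c['color']; hsv=cv2.cvtColor(im,cv2.COLOR_BGR2HSV)
x0=proj(c,[.65,.201,.014])[0]; print(x0)
y,x=int(x0[1]),int(x0[0])
m=((hsv[...,1]>60)&(hsv[...,2]>120)).astype(np.uint8)*255
k=comp(m,(x,y),110); print('disc',circ(c,k,.014),k.min(0),k.max(0))
b=((hsv[...,1]>110)&(hsv[...,2]<190)&(hsv[...,2]>30)).astype(np.uint8)*255
x1=proj(c,[.65,.201,.036])[0]
k=comp(b,tuple(int(v) for v in x1),35); print('knob',circ(c,k,.036),k.min(0),k.max(0))
y0=max(0,y-100);a=cv2.resize(im[y0:y0+200,x-100:x+100],(400,400))
s=snap('scene')['color'][150:350,180:430]
cv2.imwrite('pics/d.png',np.hstack([a,cv2.resize(s,(400,400))]))
print(y0,x-100,robot.get_obs()['ee_pos'])
E
```

```text
[317.57918946 179.4888005 ]
disc (array([0.652 , 0.2018]), np.float64(78.1)) [[278 135]] [[361 219]]
knob (array([0.652 , 0.2029]), np.float64(21.3)) [[309 169]] [[331 193]]
79 217 [0.64938781 0.16688169 0.20111469]
```

View pics/d.png

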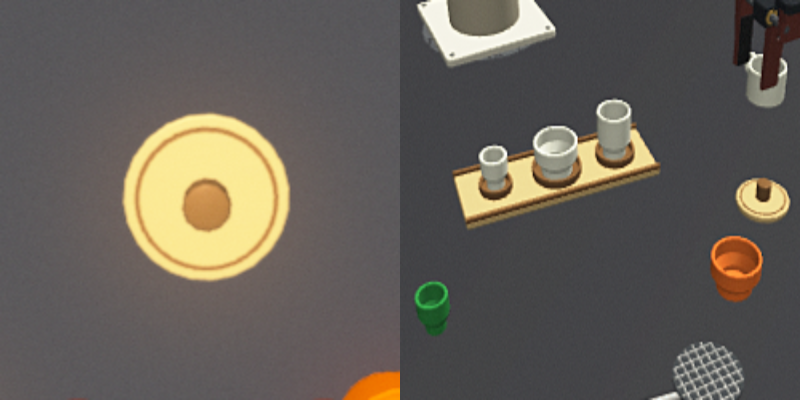

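The three cups stand in their wells and the lid is at (0.652, 0.202). Next, grasp its knob.

>>> {"fn": "jog_arm", "kwargs": {"commands": [[3.5,0.26,2,0,0,0,5],[3.5,0.26,6,0,0,0,5],[3.5,0.26,10,0,0,0,5],[3.5,0.26,14,0,0,0,5],[3.5,0.26,16,0,0,0,5],[3.5,0.26,16.9,0,0,0,5],[3.5,0.26,17,0,0,0,5],[3.5,0.26,17,0,0,0,5]]}}

```text
time_s: 20.05
ee_pos: [0.6538, 0.203, 0.0326]
orientation: [[0.001, 1.0, 0.001], [1.0, -0.001, 0.0], [0.0, 0.001, -1.0]]
contact_force: [0.2, 0.4, 0.4]
grip_width: 0.572
gripper_force: 0.0
```

>>> {"fn": "jog_arm", "kwargs": {"commands": [[-0.1,-0.15,0.2,0,0,0,5],[-0.1,-0.15,0.2,0,0,0,4],[-0.1,-0.15,0.2,0,0,0,3],[-0.1,-0.15,0.2,0,0,0,1.6],[-0.1,-0.15,0.2,0,0,0,1.6],[-0.1,-0.15,0.2,0,0,0,1.6],[-0.1,-0.15,0.2,0,0,0,1.6],[-0.1,-0.15,0.2,0,0,0,1.6]]}}

```text
time_s: 20.85
ee_pos: [0.6517, 0.2026, 0.0296]
orientation: [[0.001, 1.0, 0.0], [1.0, -0.001, 0.0], [0.0, 0.0, -1.0]]
contact_force: [-0.9, 0.2, 3.7]
grip_width: 0.245
gripper_force: 20.0
```

>>> {"fn": "jog_arm", "kwargs": {"commands": [[0,0,-0.5,0,0,0,1.6],[0,0,-2,0,0,0,1.6],[0,0,-5,0,0,0,1.6],[0,0,-9,0,0,0,1.6],[0,0,-13,0,0,0,1.6],[0,0,-13,0,0,0,1.6],[0,0,-13,0,0,0,1.6]]}}

```text
time_s: 21.55
ee_pos: [0.6522, 0.2027, 0.1614]
orientation: [[0.001, 1.0, 0.003], [1.0, -0.001, 0.001], [0.001, 0.003, -1.0]]
contact_force: [-0.0, -0.5, -0.8]
grip_width: 0.246
gripper_force: 20.0
```

```bash
python3 - <<'E'
from h import *
c=snap('wrist'); s=snap('scene')
cv2.imwrite('pics/e.png',np.hstack([cv2.resize(c['color'],(400,300)),cv2.resize(s['color'][80:280,300:566],(400,300))]))
# lid disc and large-cup rim
im=c['color'];hsv=cv2.cvtColor(im,cv2.COLOR_BGR2HSV);p=robot.get_obs()['ee_pos'];z=p[2]-.0305+.014
m=((hsv[...,1]>60)&(hsv[...,2]>120)).astype(np.uint8)*255
x0=proj(c,[p[0],p[1],z])[0].astype(int);k=comp(m,tuple(int(v) for v in x0),130);print(p,x0,circ(c,k,z))
t=snap('top');im=t['color'];cv2.imwrite('pics/topf.png',im)
hsv=cv2.cvtColor(im,cv2.COLOR_BGR2HSV);w=((hsv[...,1]<60)&(hsv[...,2]>110)).astype(np.uint8)*255
for n,X in(('L',[.457,-.042,.056]),('M',[.468,.052,.076]),('S',[.447,-.136,.058])):
    u=proj(t,X)[0]; k=comp(w,tuple(int(v) for v in u),22); print(n,u,circ(t,k,X[2]))
E
```

```text
[0.65065993 0.20221512 0.15859307] [313 295] (array([0.651 , 0.1786]), np.float64(113.8))
L [345.84941141 297.73928361] (array([ 0.457, -0.042]), np.float64(67.7))
M [296.95870775 291.80509023] (array([0.4656, 0.0516]), np.float64(53.9))
S [394.48940854 302.07115186] (array([ 0.4448, -0.135 ]), np.float64(42.6))
```

View pics/e.png

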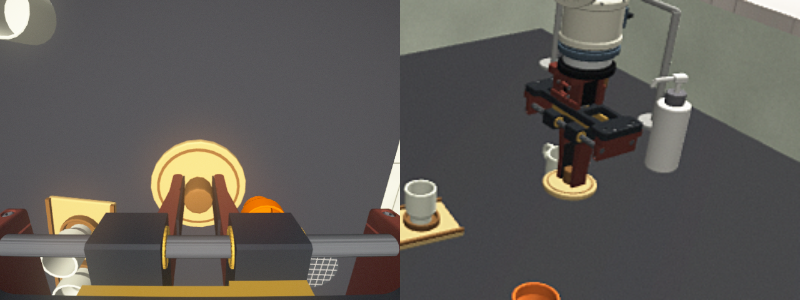

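The lid is held level by the knob. Next, carry it over the large cup at (0.457, -0.042).

>>> {"fn": "jog_arm", "kwargs": {"commands": [[-24.4,-19.4,0,0,0,0,1.6],[-24.4,-19.4,0,0,0,0,1.6],[-24.4,-19.4,0,0,0,0,1.6],[-24.4,-19.4,0,0,0,0,1.6],[-24.4,-19.4,0,0,0,0,1.6],[-24.4,-19.4,0,0,0,0,1.6],[-24.4,-19.4,0,0,0,0,1.6],[-24.4,-19.4,2,0,0,0,1.6],[-24.4,-19.4,4,0,0,0,1.6],[-24.4,-19.4,5.5,0,0,0,1.6],[-24.4,-19.4,5.5,0,0,0,1.6],[-24.4,-19.4,5.5,0,0,0,1.6]]}}

```text
time_s: 22.9
ee_pos: [0.4572, -0.0411, 0.1039]
orientation: [[0.0, 1.0, -0.002], [1.0, -0.0, 0.0], [0.0, -0.002, -1.0]]
contact_force: [-0.9, -0.7, -0.6]
grip_width: 0.243
gripper_force: 20.0
```

>>> {"fn": "jog_arm", "kwargs": {"commands": [[0,0,0.8,0,0,0,1.6],[0,0,1.5,0,0,0,1.6],[0,0,2,0,0,0,1.6],[0,0,2.2,0,0,0,1.6],[0,0,2.3,0,0,0,1.6],[0,0,2.3,0,0,0,1.6]]}}

```text
time_s: 23.5
ee_pos: [0.4574, -0.0414, 0.0813]
orientation: [[0.001, 1.0, -0.0], [1.0, -0.001, 0.0], [0.0, -0.0, -1.0]]
contact_force: [-0.4, 0.3, -0.6]
grip_width: 0.248
gripper_force: 20.0
```

>>> {"fn": "jog_arm", "kwargs": {"commands": [[0,0,0.05,0,0,0,1.6],[0,0,0.1,0,0,0,1.6],[0,0,0.1,0,0,0,1.6]]}}

```text
time_s: 23.8
ee_pos: [0.4575, -0.0414, 0.0804]
orientation: [[0.001, 1.0, 0.0], [1.0, -0.001, -0.0], [-0.0, 0.0, -1.0]]
contact_force: [-0.0, 0.3, 0.2]
grip_width: 0.24
gripper_force: 20.0
```

>>> {"fn": "jog_arm", "kwargs": {"commands": [[0,0,0.05,0,0,0,1.6],[0,0,0.1,0,0,0,1.6],[0,0,0.1,0,0,0,1.6]]}}

```text
time_s: 24.1
ee_pos: [0.4575, -0.0414, 0.0796]
orientation: [[0.001, 1.0, 0.0], [1.0, -0.001, -0.0], [-0.0, 0.0, -1.0]]
contact_force: [-0.0, 0.3, 3.4]
grip_width: 0.247
gripper_force: 20.0
```

Contact; release and retreat up, then clear.

>>> {"fn": "jog_arm", "kwargs": {"commands": [[0,0,0,0,0,0,2.6],[0,0,0,0,0,0,3.4],[0,0,0,0,0,0,4.5],[0,0,0,0,0,0,5],[0,0,-2,0,0,0,5],[0,0,-5,0,0,0,5],[0,0,-9,0,0,0,5],[0,0,-13,0,0,0,5],[-15,15,-14,0,0,0,5],[-15,15,-14,0,0,0,5],[-15,15,-14,0,0,0,5],[-15,15,-14,0,0,0,5]]}}

```text
time_s: 25.3
ee_pos: [0.5997, -0.1842, 0.2191]
orientation: [[0.001, 1.0, 0.0], [1.0, -0.001, -0.0], [-0.0, 0.0, -1.0]]
contact_force: [0.0, 0.8, -0.2]
grip_width: 0.57
gripper_force: 0.0
```

>>> {"fn": "jog_arm", "kwargs": {"commands": [[-5,0,0,0,0,0,5],[-5,0,0,0,0,0,5],[-5,0,0,0,0,0,5],[-5,0,0,0,0,0,5]]}}

```text
time_s: 25.7
ee_pos: [0.5979, -0.2318, 0.2184]
orientation: [[0.0, 1.0, -0.001], [1.0, -0.0, 0.001], [0.001, -0.001, -1.0]]
contact_force: [-0.2, 0.3, 0.0]
grip_width: 0.569
gripper_force: 0.0
```

```bash
python3 - <<'E'
from h import *
c=snap('wrist'); s=snap('scene')
cv2.imwrite('pics/f.png',np.hstack([cv2.resize(c['color'],(400,300)),cv2.resize(s['color'][150:300,180:380],(400,300))]))
im=c['color'];hsv=cv2.cvtColor(im,cv2.COLOR_BGR2HSV)
u=proj(c,[.457,-.042,.086])[0];b=((hsv[...,1]>110)&(hsv[...,2]<215)).astype(np.uint8)*255
k=comp(b,tuple(int(v) for v in u),20);print(u,circ(c,k,.086),robot.get_obs()['time_s'])
E
```

```text
Traceback (most recent call last):
  File "h.py", line 20, in comp
    return ellipse(m)
  File "h.py", line 17, in ellipse
    return max(k,key=cv2.contourArea)
ValueError: max() iterable argument is empty
```

View pics/f.png

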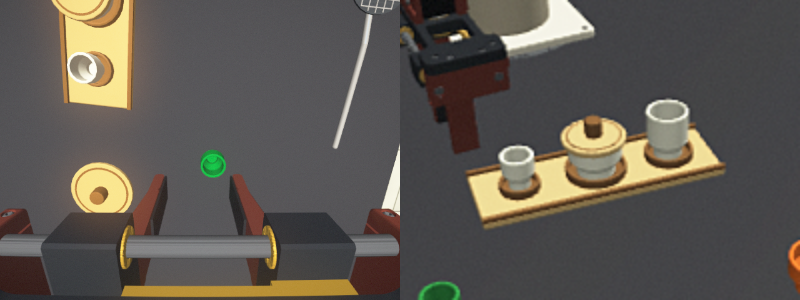

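The picture shows all three cups upright in their wells, with the lid level on the large cup and the gripper clear. I hand the job in.

```bash
python3 -c "
from workcell import robot
print(robot.close_job())"
```

```text
the job is handed in; nothing more can be done
None
```

The job is handed in at about 26 s: the three cups stand upright in their own wells, the small lid covers the large cup, and the teacup, broad lid and look-alikes were left alone; no verdict came back.

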